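Fetch the cork sanding block from behind the spray can, bottle and tin

ROBOT

A 6-joint arm with a two-finger parallel gripper is mounted at the origin on a cart in front of the work surface, level with it; the furniture and walls round the work are solid. World frame = base frame: x ahead of the robot, y to its left, z up, the work surface at z = 0. Lengths are in mm, angles in rad, forces in N, time in s.
With the tool pointing down it reaches from about 325 to 1000 mm from the base axis. Payload 5.1 kg.
Tool frame: the origin (TCP) lies on the centre line of the jaws, within the pads' length; the fingertips stand 25 mm ahead of it and the grasp point (between the pads) lies 6 mm ahead of it; z points along the fingers, y is the line along which they close (so a half turn about z gives the same grasp; the last joint's range is limited). The gripper opens to 85 mm and grips with 20 to 120 N. Pads are 22 mm wide; open, the fingers measure 114 mm over their backs; the gripper's body (76 mm by 85 mm) begins 54 mm behind the grasp point. The pads swing forward as they close: fully open they stand 13 mm farther back than shut.
Start: joints at [-1.412, 0.124, 1.65, -0, 1.367, -0.083], TCP at [155.611, -631.087, 256.322] pointing down, gripper open.
Joint ranges: [-2.61, 2.61], [-1.02, 2.33], [0.03, 2.71], [-1.35, 4.49], [0.32, 2.68], [-2.91, 2.91]. Speed limits (rad/s): [2.57, 2.57, 3.14, 3.14, 3.14, 3.14].

INTERFACE

Orientations are given as a 3x3 rotation matrix whose columns are the frame's x, y, z axes.
In Python, from rig import ctrl, grip, kinematics, grab_frame, camera_model, job_done, current_clock, current_joint_pos, current_qvel, current_effort, current_position, current_ee_rot, current_ft_force, current_ft_torque, current_gripper_width, current_grip_force gives the robot as it stands. Calls block until the motion is done:
- ctrl.move_pose(position, orientation): joint-space move of the TCP to a pose.
- ctrl.movel(position, ori=None, rate=150): straight line of the TCP; ori=None keeps the orientation; rate is the mean speed in mm/s.
- ctrl.move_j(angles): joint-space move.
- grip(opening, squeeze=None): finger opening in mm; squeeze is the grip in N (None keeps the last); returns when the fingers have stopped.
- ctrl.wait(seconds).
- kinematics.ik(position, orientation): joint angles nearest the present ones, or None.
- grab_frame(name): name is "scene" or "top" or "wrist"; returns the picture (400x640x3 uint8, blue, green, red); there is no depth.
- camera_model(name): a dict with "fovy" (degrees; the focal length in pixels is half the picture's height over the tangent of half this angle, whatever the lens; pixels are square), "cx", "cy" (the principal point, pixels), "cam_to_world" (4x4, takes a point from camera to world coordinates); the wrist camera has in their place "T_tool_cam" (4x4, takes a point from camera to tool coordinates, whose origin is the TCP and whose axes are the flange's). Camera axes: x right, y up, looking along -z (the intrinsics and any distortion apply to the point x, -y, -z); pixel columns grow to the right and rows downward; lengths in mm; the calibration is good to about 2 mm. A picture is of the moment at which its call begins: read the wrist's pose just before it. camera_model takes no time and is no camera call.
A pose or a line that the arm cannot do raises ctrl.Unreachable and nothing moves.
- job_done(): hands the job in; it is judged then, once.
Readings, each from a call of its own:
- current_clock(): time.
- current_joint_pos(): joint angles.
- current_qvel(): joint speeds.
- current_effort(): joint torques, N m.
- current_position(): TCP position.
- current_ee_rot(): TCP orientation.
- current_ft_force(): force on the tool from outside, world axes, zero at the start.
- current_ft_torque(): the same for the moment, N m.
- current_gripper_width(): finger opening in mm.
- current_grip_force(): force on a finger pad.
Only numpy, scipy, OpenCV 4.12 (cv2) and the standard library are available. Lean on these libraries where they do the work, as an engineer would, in place of code of your own. Each camera call takes 0.05 s, during which the arm holds its last target. There are 200 camera calls.

TASK

I need the cork sanding block that lies on the wooden stand behind the spray can, the dropper bottle and the glue tin. First clear those three off the stand, standing them upright in the shallow grey tray; then lay the cork block flat in the middle of the black rubber mat, its length along the mat's length; and finally stand the three things upright on the stand again, each exactly where it stood before. Do not shift the pot on the stand or the foam block in front of it.

Things in the scene. Friction and masses are not known exactly. Their poses are not given: they have to be found in the camera images.
- stand: Plywood stand, fixed; upper face 10 mm above the worktop. Origin at worktop level, x to its back, y left; x -95 to 105, y -128 to 128 mm. Back rail (x from 95) 27 mm high, side cheeks (y beyond +-120) 23 mm, front open. Three flat round grey seats at x -50, y -75, 0, 75 mm, one thing on each. Back row (x 21, y +-62 mm): cork block and pot, either way round, close behind the front row.
- side_tray: Shallow grey tray, fixed, empty at the start: the place for the three things meanwhile. 292 mm (its x) by 132 mm (its y), inside 280 by 120 mm; flat inner floor 12 mm above the worktop, rim 18 mm above it. Origin at worktop level under its centre. It lies left or right of the stand, the mat at the other side.
- mat: Black rubber mat, fixed, 160 mm (its x) by 110 mm (its y), 10 mm thick; origin at the centre of its underside. The cork block goes to its middle, length along the mat's x, either way round.
- cork_block: Plain brown cork sanding block, 105 mm (its x) by 50 mm (its y) by 32 mm high; origin at the centre of its underside, z up; 0.04 to 0.06 kg. Grasp across the 50 mm. On the stand its length runs along the stand's y.
- aerosol: Upright spray can with a red cap, round, 59 mm across, 202 mm high; origin at the centre of its underside, z up; 0.11 to 0.23 kg. On one of the three front seats. It can be gripped anywhere on its straight body or on the fixed cap (57 mm wide, 156 to 202 mm above its foot). It towers over its neighbours, 75 mm away centre to centre: a gripper that goes down low beside it may strike it.
- dropper_bottle: Small brown dropper bottle with a black pipette cap, round, 33 mm across, 102 mm high; origin at the centre of its underside, z up; 0.06 to 0.1 kg. On one of the three front seats. The straight body is 62 mm high (the neck and cap above are narrower, 24 and 13 mm).
- glue_tin: Glue tin with a yellow and black band and a round black cap, 74 mm across, 108 mm high; origin at the centre of its underside, z up; 0.39 to 0.67 kg. On one of the three front seats. The body (72 mm, up to 92 mm high) is too wide for most grippers: lift it by the fixed cap, 45 mm across, 92 to 108 mm above its foot, centred 1 mm to +y of the origin.
- pot: Round pot, white with a light brown lid, 62 mm across, 35 mm high, in the back row of the stand beside the cork block; origin at the centre of its underside. To be left where it is.
- foam_block: Ochre foam block, 155 mm (its x) by 47 by 46 mm high, on the worktop in front of the stand; origin at the centre of its underside. Not the wanted block: to be left where it is.
Not all that is in view belongs to the job. There is more than one size of the dropper_bottle; the one meant has the size given above. Leave any blue look-alike of the aerosol alone.

How it is judged:
By the outcome, as a careful person would: the job done as asked, in the order asked, and still so for the second after the job is handed in, with the robot touching nothing.
It also fails if it takes over 136 s, if anything falls off the work surface, if the arm or the gripper's body presses on something with over 40 N, if the wrist force passes 120 N, or if a joint passes its speed limit or range.

## Working session

There is one attempt and no reset: what is moved stays moved. The work goes in short steps, each a Python script; the robot and the scene stay as the last script left them, time stands still between calls to the robot, and variables do not carry over. Pictures are saved under pics/ and viewed, at most 14 in all, crops included, and the job is handed in when it is done.

```bash
ls; mkdir -p pics; python3 - <<'E'
from rig import *
import cv2, numpy as np
np.set_printoptions(precision=4,suppress=True)
for n in("scene","top"):
    im=grab_frame(n); cv2.imwrite(f"pics/{n}0.png",im); m=camera_model(n); print(n,m)
print(camera_model("wrist"),current_clock(),current_ee_rot())
E
```

```text
pics
scene {'fovy': 54.94953231916254, 'cx': 317.33487728849457, 'cy': 198.69259603947614, 'cam_to_world': array([[ -0.7858,  -0.5074,   0.3535, 872.8936],
       [  0.6183,  -0.6564,   0.4323, 471.9319],
       [  0.0127,   0.5583,   0.8296, 883.7501],
       [  0.    ,   0.    ,   0.    ,   1.    ]])}
top {'fovy': 57.09345383860759, 'cx': 314.3042591850209, 'cy': 200.18386513443292, 'cam_to_world': array([[  -0.0195,    0.9965,   -0.0817,  420.7868],
       [  -0.9998,   -0.0203,   -0.0085,    0.9277],
       [  -0.0101,    0.0815,    0.9966, 1183.9247],
       [   0.    ,    0.    ,    0.    ,    1.    ]])}
{'fovy': 68.82106401942862, 'cx': 320.06022426742754, 'cy': 200.8323631459574, 'T_tool_cam': array([[   0.0001,    0.9652,    0.2615,   65.7299],
       [   1.    ,   -0.0001,    0.    ,    0.0569],
       [   0.    ,    0.2615,   -0.9652, -116.5512],
       [   0.    ,    0.    ,    0.    ,    1.    ]])} 0.1 [[ 0.9709  0.2394 -0.0003]
 [ 0.2394 -0.9709  0.0019]
 [ 0.0002 -0.0019 -1.    ]]
```

View pics/scene0.png

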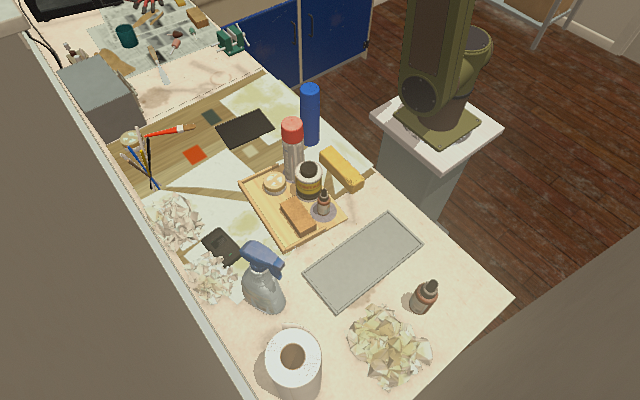

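View pics/top0.png

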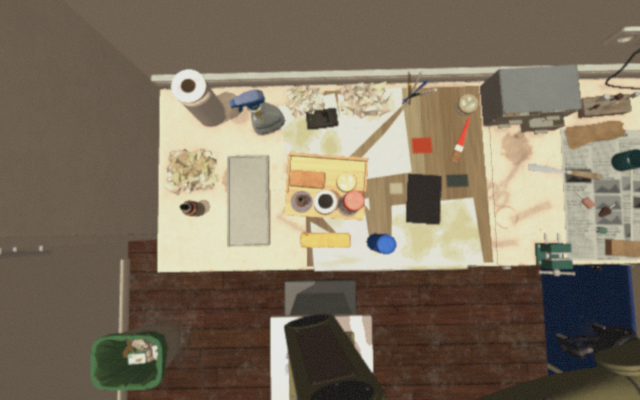

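The top view shows the stand at about (327,187), with dropper, tin and can on its seats at (301,200), (325,201) and (352,202). The cork is at (307,179) and the pot at (346,182). The tray is on the left at (249,200), the mat on the right at (423,199), the foam at (326,240) and the blue can at (383,243). Next I'll take close views with the wrist camera.

```bash
cat > h.py <<'E'
from rig import *
import cv2, numpy as np, json
np.set_printoptions(precision=2,suppress=True)
def Rz(yaw):  # tool down, tool x at yaw
    c,s=np.cos(yaw),np.sin(yaw); return np.array([[c,s,0],[s,-c,0],[0,0,-1.]])
def wpose():
    T=np.eye(4); T[:3,:3]=current_ee_rot(); T[:3,3]=current_position(); return T@camera_model("wrist")["T_tool_cam"]
def shot(name,file):
    T=wpose() if name=="wrist" else camera_model(name)["cam_to_world"]
    im=grab_frame(name); cv2.imwrite(f"pics/{file}.png",im); np.save(f"pics/{file}.npy",T); return im,T
def hit(name,T,uv,z):
    m=camera_model(name); f=200/np.tan(np.radians(m["fovy"]/2)); uv=np.atleast_2d(uv).astype(float)
    d=np.c_[(uv[:,0]-m["cx"])/f,-(uv[:,1]-m["cy"])/f,-np.ones(len(uv))]@T[:3,:3].T
    return (T[:3,3]+d*((z-T[2,3])/d[:,2])[:,None])[:,:2]
E
python3 - <<'E'
from h import *
p=current_position(); ctrl.movel([p[0],p[1],400],rate=300)
for n,(x,y) in {"mat":(480,-330),"stand":(480,-30),"tray":(480,190)}.items():
    ctrl.move_pose([x,y,400],Rz(0)); ctrl.wait(.15); shot("wrist","w_"+n); print(n,current_clock(),current_position(),current_joint_pos())
E
```

```text
mat 2.55 [ 479.6  -330.74  399.93] [-0.7  -0.08  1.62 -0.    1.6   0.88]
stand 3.9 [480.21 -31.01 399.78] [-0.18 -0.31  1.81 -0.    1.63  1.4 ]
tray 4.9833 [480.37 188.7  400.08] [ 0.27 -0.23  1.75 -0.    1.62  1.84]
```

View pics/w_stand.png

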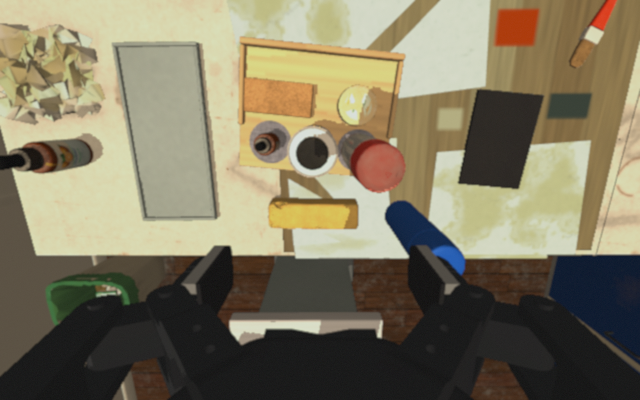

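View pics/w_mat.png

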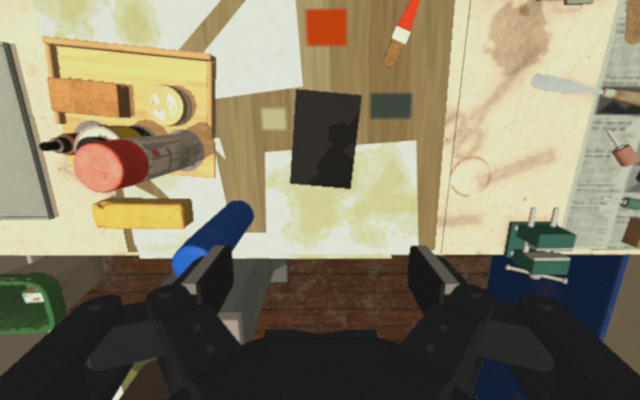

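View pics/w_tray.png

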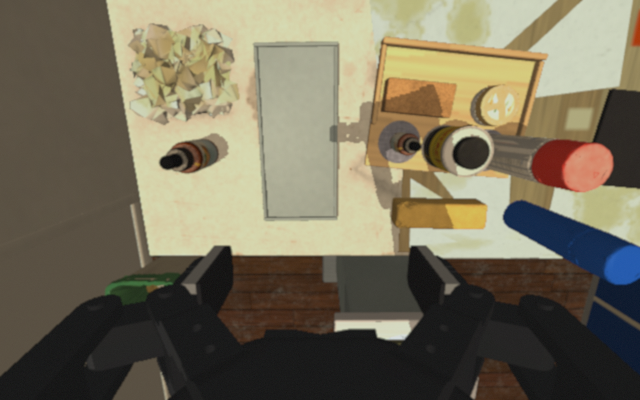

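The wrist views give sharp outlines. In `w_stand` the can cap is at (378,165), the tin cap at (313,152), the dropper at (266,143), the cork at (278,98) and the mat at (500,139). In `w_tray` the tray has corners (255,45), (338,43), (337,217) and (265,217). I'll zoom in to get exact pixels.

```bash
python3 - <<'E'
import cv2,numpy as np
im=cv2.imread("pics/w_stand.png"); c=im[30:200,225:425]
c=cv2.resize(c,None,fx=4,fy=3.5,interpolation=cv2.INTER_CUBIC)[:595]
c=cv2.resize(im[30:180,230:430],None,fx=4,fy=4,interpolation=cv2.INTER_CUBIC)
for k in range(0,200,20):
    cv2.putText(c,str(230+k),(k*4,8),0,.3,(255,0,0),1); cv2.line(c,(k*4,8),(k*4,16),(255,0,0),1)
for k in range(0,150,10):
    cv2.putText(c,str(30+k),(0,k*4+4),0,.3,(255,0,0),1); cv2.line(c,(20,k*4),(28,k*4),(255,0,0),1)
cv2.imwrite("pics/z1.png",c)
E
```

```text
(no output)
```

View pics/z1.png

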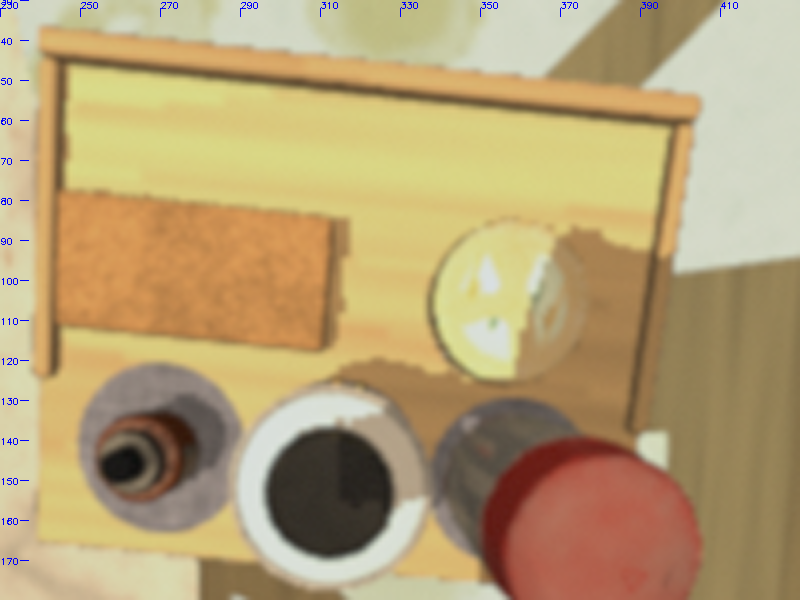

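The crop shows the stand's back rail from (240,36.8) to (405.2,54.5), with the front-left corner at (239.3,165.5). The tin cap centre is (312.3,152.9), the can top about (381,166), the dropper tip (260.7,146.2) and the dropper seat (270,141.8). The cork's top corners are (244.5,77.5), (313,84), (311.2,117.8) and (244.2,110.8).

```bash
python3 - <<'E'
from h import *
Ts,Tm,Tt=[np.load(f"pics/w_{n}.npy") for n in("stand","mat","tray")]
h=lambda T,uv,z:hit("wrist",T,uv,z)
L=h(Ts,[[240,36.8],[405.2,54.5]],27); F=h(Ts,[[239.3,165.5]],10)
print("rail",L,np.linalg.norm(L[1]-L[0]),"front left",F)
v=L[0]-L[1]; yaw=np.arctan2(v[1],v[0])-np.pi/2; c,s=np.cos(yaw),np.sin(yaw);R=np.array([[c,-s],[s,c]])
o1=L.mean(0)-R@[105,0]; o2=F[0]-R@[-95,128]; print("yaw",yaw,o1,o2)
o=(o1+o2)/2
print("seats",[o+R@[-50,y] for y in(75,0,-75)],"back",o+R@[21,62])
print("tincap",h(Ts,[312.3,152.9],118),"can",h(Ts,[381,166],212),"drop",h(Ts,[260.7,146.2],112),"seat",h(Ts,[270,141.8],10))
C=h(Ts,[[244.5,77.5],[313,84],[311.2,117.8],[244.2,110.8]],42); print("cork",C.mean(0),np.arctan2(*(C[0]-C[1]+C[3]-C[2])[::-1])-np.pi/2)
# mat / tray by mask
for n,T in(("mat",Tm),("tray",Tt)):
    im=cv2.imread(f"pics/w_{n}.png"); hsv=cv2.cvtColor(im,cv2.COLOR_BGR2HSV)
    if n=="mat": m=(im.max(2)<75); roi=(270,380,75,200); z=10
    else: m=(hsv[...,1]<40)&(hsv[...,2]<195); roi=(240,350,30,225); z=18
    k=np.zeros(m.shape,np.uint8); a,b,c_,d=roi; k[c_:d,a:b]=m[c_:d,a:b]
    k=cv2.morphologyEx(cv2.morphologyEx(k,cv2.MORPH_OPEN,np.ones((3,3))),cv2.MORPH_CLOSE,np.ones((9,9)))
    cs=max(cv2.findContours(k,0,1)[0],key=cv2.contourArea)
    w=h(T,cs.reshape(-1,2),z); r=cv2.minAreaRect(w.astype(np.float32)); print(n,r,cv2.boundingRect(cs)); print(cv2.boxPoints(r))
# red cap in 3 views: silhouettes
for n,T in(("stand",Ts),("tray",Tt),("mat",Tm)):
    im=cv2.imread(f"pics/w_{n}.png"); hsv=cv2.cvtColor(im,cv2.COLOR_BGR2HSV)
    k=(((hsv[...,0]<8)|(hsv[...,0]>172))&(hsv[...,1]>110)).astype(np.uint8); 
    k[:120]=0; cs=max(cv2.findContours(k,0,1)[0],key=cv2.contourArea); print(n,cv2.boundingRect(cs),cv2.fitEllipse(cs))
E
```

```text
rail [[ 669.62   89.14]
 [ 644.83 -161.61]] 251.9727205234554 front left [[472.61 109.36]]
yaw -0.09853491510803525 [552.73 -25.91] [554.56 -27.36]
seats [array([511.27,  52.92]), array([503.89, -21.71]), array([496.51, -96.35])] back [580.64  33.  ]
tincap [[505.21 -20.72]] can [[501.13 -94.99]] drop [[513.8   49.83]] seat [[513.02  54.06]]
cork [581.52  32.78] -0.09620284085308728
mat ((514.5057983398438, -337.9326171875), (106.66189575195312, 154.9023895263672), 84.85084533691406) (291, 90, 70, 98)
[[ 432.58 -384.1 ]
 [ 586.86 -398.  ]
 [ 596.43 -291.77]
 [ 442.15 -277.87]]
tray ((520.8701782226562, 225.6054229736328), (288.01953125, 128.5489959716797), 0.3409344255924225) (254, 42, 83, 178)
[[376.48 289.02]
 [377.25 160.48]
 [665.26 162.19]
 [664.49 290.74]]
stand (350, 139, 55, 53) ((376.25689697265625, 164.73756408691406), (49.29520797729492, 53.62493133544922), 136.27041625976562)
tray (531, 140, 83, 52) ((572.1533813476562, 164.01661682128906), (48.183658599853516, 84.2607650756836), 91.52951049804688)
mat (77, 139, 72, 53) ((107.14360809326172, 164.7422637939453), (48.66127395629883, 83.84488677978516), 83.71946716308594)
```

```bash
python3 - <<'E'
from h import *
T={n:np.load(f"pics/w_{n}.npy") for n in("stand","mat","tray")}
h=lambda n,uv,z:hit("wrist",T[n],uv,z)
a=h("tray",[614,166],208);b=h("mat",[77,166],208);print("can",a,b,(a+b)/2,h("stand",[[377,139],[381,192]],208))
print("blue base",h("stand",[397,206],0))
im=cv2.imread("pics/w_tray.png"); hsv=cv2.cvtColor(im,cv2.COLOR_BGR2HSV)
c=cv2.resize(im[110:200,360:500],None,fx=5.5,fy=5.5,interpolation=cv2.INTER_CUBIC)
for k in range(0,140,10): cv2.putText(c,str(360+k),(int(k*5.5),8),0,.3,(255,0,0),1)
for k in range(0,90,10): cv2.putText(c,str(110+k),(0,int(k*5.5)+4),0,.3,(255,0,0),1)
cv2.imwrite("pics/z2.png",c)
E
```

```text
can [[ 500.18 -123.4 ]] [[500.32 -73.24]] [[500.25 -98.32]] [[528.59 -90.2 ]
 [472.21 -97.32]]
blue base [[ 395.85 -172.67]]
```

View pics/z2.png

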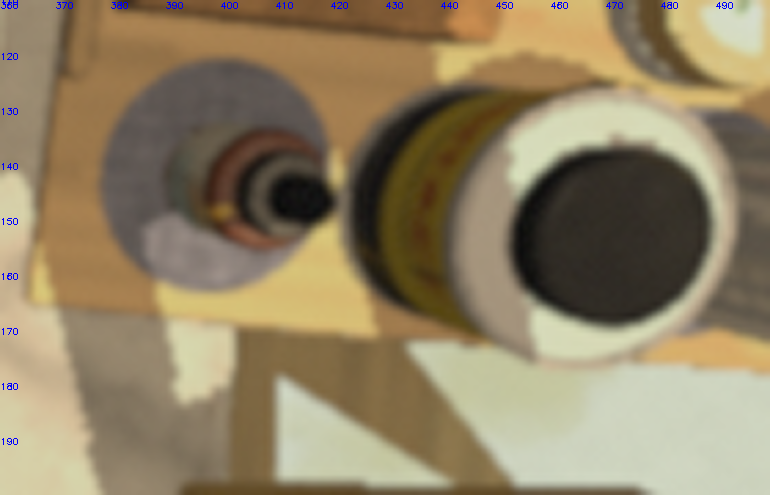

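In the crop the dropper tip is at (415.1,146), the tin cap at (472.9,153.1) and the dropper seat at (399.2,141.8). I'll pick up the can now and move it to the tray.

```bash
cat >> h.py <<'E'
S=-0.0975
def pick(x,y,z,yaw,op,sq,hover,lift):
    ctrl.move_pose([x,y,hover],Rz(yaw)); grip(op)
    ctrl.movel([x,y,z+25],rate=250); ctrl.movel([x,y,z],rate=60); f=current_ft_force()
    grip(0,sq); print("grip w",current_gripper_width(),"F",current_grip_force(),"ft before",f,"t",current_clock())
    ctrl.movel([x,y,z+8],rate=40); ctrl.movel([x,y,lift],rate=250); print("lifted w",current_gripper_width(),"ft",current_ft_force())
def place(x,y,z,yaw,op,up,approach=25):
    h=current_position()[2]; ctrl.move_pose([x,y,max(h,z+approach)],Rz(yaw))
    ctrl.movel([x,y,z+approach],rate=250); ctrl.movel([x,y,z+1],rate=50); print("place ft",current_ft_force(),current_position())
    grip(op); ctrl.wait(.1); ctrl.movel([x,y,z+20],rate=100); ctrl.movel([x,y,up],rate=300); print("t",current_clock())
E
python3 - <<'E'
from h import *
T=np.load("pics/w_tray.npy")
print("drop",hit("wrist",T,[415.1,146],112),"tin",hit("wrist",T,[472.9,153.1],118),"seat",hit("wrist",T,[399.2,141.8],10))
pick(499.8,-96.8,10+178+6,S,85,50,300,350)
place(615,225.6,12+178+6,S,80,270)
shot("scene","s1"); ctrl.move_pose([450,40,330],Rz(S)); ctrl.wait(.15); shot("wrist","w2"); print(current_clock())
E
```

```text
drop [[513.93  58.54]] tin [[504.75 -18.61]] seat [[512.93  53.51]]
grip w 55.856110247861466 F 53.0532431602478 ft before [-0.08 -0.01 -0.94] t 7.7917
lifted w 55.797098559125416 ft [ 0.17  0.02 -1.61]
place ft [-0.36 -0.64  0.24] [614.86 225.59 196.76]
t 12.6083
13.8583
```

View pics/w2.png

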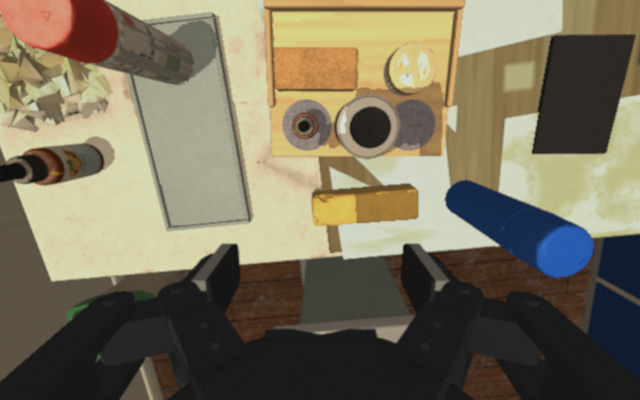

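The can now stands upright in the tray at about (150,50). In `w2` the tin cap is near (370,127), the dropper near (304,126) and the empty can seat near (415,123). Next are the tin and the dropper.

```bash
python3 - <<'E'
from h import *
T=np.load("pics/w2.npy"); im=cv2.imread("pics/w2.png"); g=cv2.cvtColor(im,cv2.COLOR_BGR2GRAY)
def blob(th,a,b,c,d):
    k=np.zeros(g.shape,np.uint8); k[c:d,a:b]=g[c:d,a:b]<th; cs=max(cv2.findContours(k,0,1)[0],key=cv2.contourArea); return cv2.fitEllipse(cs)
t=blob(60,340,405,95,160); d=blob(60,290,320,112,142); print(t,d)
print("tin",hit("wrist",T,t[0],118),"drop",hit("wrist",T,d[0],112),hit("wrist",T,d[0],95))
pick(505.2,-20.7,10+95+25,S,75,80,280,270)
place(522,225.6,12+95+25,S,70,270)
E
```

```text
((369.9002990722656, 127.02790832519531), (37.89798355102539, 39.448272705078125), 42.541316986083984) ((303.70196533203125, 125.80789947509766), (9.832439422607422, 10.70863151550293), 57.53654861450195)
tin [[504.88 -19.3 ]] drop [[513.03  52.61]] [[512.87  53.56]]
grip w 41.51774186769165 F 80.29465198516846 ft before [ 0.23  0.97 -0.01] t 16.1667
lifted w 41.68050316153568 ft [ 0.27  0.53 -7.12]
place ft [ 0.21  0.62 -2.5 ] [522.03 225.7  133.16]
t 20.7667
```

```bash
python3 - <<'E'
from h import *
pick(513.0,53.3,10+54+6,S,60,40,265,265)
place(430,225.6,12+54+6,S,55,265)
shot("scene","s2")
ctrl.move_pose([500,35,265],Rz(S+np.pi/2)); ctrl.wait(.15); shot("wrist","w3"); print(current_clock())
a=cv2.imread("pics/s2.png")[140:340,200:460]; b=cv2.imread("pics/w3.png")
cv2.imwrite("pics/c3.png",np.vstack([cv2.resize(a,(390,300)),cv2.resize(b,(390,244))]))
E
```

```text
grip w 30.948594753781144 F 39.68628544360399 ft before [ 0.09  0.12 -0.13] t 23.525
lifted w 30.86110983342404 ft [-0.2  -0.01 -1.08]
place ft [-0.56 -0.39 -1.2 ] [429.76 225.59  72.64]
t 28.5417
30.5167
```

View pics/c3.png

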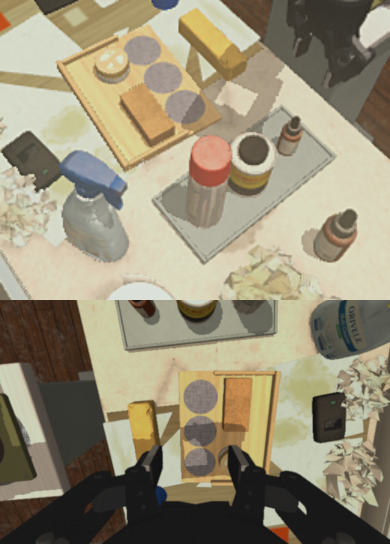

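All three stand upright in the tray and the cork is clear. I'll measure the cork and the empty seats, then move the cork.

```bash
python3 - <<'E'
from h import *
T=np.load("pics/w3.npy"); im=cv2.imread("pics/w3.png"); hsv=cv2.cvtColor(im,cv2.COLOR_BGR2HSV)
print("cork hsv",hsv[165,390],"wood",hsv[190,430],"seat",hsv[160,328],hsv[210,328])
k=((hsv[...,1]<70)).astype(np.uint8); k[:, :300]=0; k[:,362:]=0;k[:118]=0;k[290:]=0
for c in cv2.findContours(k,0,1)[0]:
    if cv2.contourArea(c)>800: e=cv2.fitEllipse(c); print("seat",e[0],e[1],hit("wrist",T,e[0],10))
for lo in (12,14,16):
    k=((hsv[...,0]<lo)&(hsv[...,1]>100)).astype(np.uint8); k[:,:360]=0; k[:,425:]=0;k[:115]=0;k[225:]=0
    k=cv2.morphologyEx(k,cv2.MORPH_OPEN,np.ones((5,5)))
    cs=cv2.findContours(k,0,1)[0]
    if cs: c=max(cs,key=cv2.contourArea); w=hit("wrist",T,c.reshape(-1,2),42).astype(np.float32); print(lo,cv2.boundingRect(c),cv2.minAreaRect(w))
m=np.load("pics/w_mat.npy")
E
```

```text
cork hsv [ 15 154 187] wood [ 23 111 206] seat [ 11  32 126] [11 30 92]
seat (327.9908142089844, 265.3728332519531) (44.496665954589844, 49.037437438964844) [[498.31 -93.74]]
seat (328.4072265625, 214.52337646484375) (49.2684440612793, 51.4325065612793) [[505.59 -19.25]]
seat (328.80029296875, 158.3984832763672) (54.44514465332031, 55.058658599853516) [[512.77  55.11]]
16 (365, 129, 48, 86) ((579.4691162109375, 35.18389892578125), (100.81787872314453, 50.47487258911133), 84.29164123535156)
```

```bash
python3 - <<'E'
from h import *
pick(581.5,34.0,42,S+np.pi/2,80,35,120,180)
place(514.5,-338,42,-0.09,75,200)
ctrl.move_pose([440,-338,260],Rz(-0.09)); ctrl.wait(.15); im,T=shot("wrist","w4"); print(current_clock())
hsv=cv2.cvtColor(im,cv2.COLOR_BGR2HSV); roi=slice(0,250)
b=((hsv[...,0]>7)&(hsv[...,0]<20)&(hsv[...,1]>110)&(hsv[...,2]>60)).astype(np.uint8)
cv2.imwrite("pics/w4c.png",im[0:260,120:520])
E
```

```text
grip w 49.117206002277484 F 38.5559356212616 ft before [-0.36  0.02  0.72] t 32.9083
lifted w 48.81100094771666 ft [-0.24  0.2  -0.41]
place ft [ 0.72 -0.45 -0.51] [ 514.32 -337.94   42.58]
t 37.9917
38.6583
```

View pics/w4c.png

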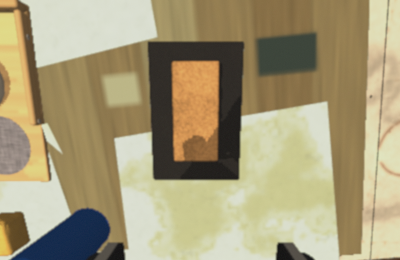

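The cork lies flat on the mat, aligned with it. The mat spans about (149,42) to (240,179) in the crop and the cork about (171,61) to (217,161). I'll check the centring numerically.

```bash
python3 - <<'E'
from h import *
T=np.load("pics/w4.npy"); im=cv2.imread("pics/w4.png"); hsv=cv2.cvtColor(im,cv2.COLOR_BGR2HSV)
def rect(k,z):
    k=k.astype(np.uint8); k[:,:262]=0;k[:,372:]=0;k[:35]=0;k[190:]=0
    k=cv2.morphologyEx(k,cv2.MORPH_OPEN,np.ones((3,3)))
    c=max(cv2.findContours(k,0,1)[0],key=cv2.contourArea); r=cv2.minAreaRect(hit("wrist",T,c.reshape(-1,2),z).astype(np.float32)); print(r)
rect(im.max(2)<70,10); rect((hsv[...,1]>100)&(im.max(2)>75)&(hsv[...,0]<18),42)
o=np.array([[120,0]])
print(hit("wrist",T,np.array([[149,42],[243,42],[240,179],[154,179]])+o,10).mean(0),hit("wrist",T,np.array([[171,61],[219,61],[217,161],[174,161]])+o,42).mean(0))
E
```

```text
((513.86962890625, -338.2873229980469), (106.55731964111328, 155.189453125), 84.8810806274414)
((514.5731811523438, -337.8228759765625), (51.184654235839844, 105.24236297607422), 84.5550537109375)
[ 513.15 -339.  ] [ 514.07 -338.19]
```

The cork is within 1 mm of the mat's middle. Now I'll return the dropper, then the tin, then the can.

```bash
python3 - <<'E'
from h import *
ctrl.movel([440,-338,320],rate=250)
pick(430,225.6,72,S,60,40,280,265)
place(513.0,53.4,70,S,55,280)
pick(522,225.6,132,S,70,80,280,270)
place(505.2,-20.6,130,S,62,300)
pick(615,225.6,196,S,80,50,300,350)
place(499.6,-96.3,194,S,75,320)
ctrl.move_pose([450,40,380],Rz(S)); ctrl.wait(.3); shot("wrist","w5"); shot("scene","s5"); print(current_clock())
a=cv2.imread("pics/s5.png")[80:280,150:410]; b=cv2.imread("pics/w5.png")
cv2.imwrite("pics/c5.png",np.vstack([cv2.resize(a,(390,300)),cv2.resize(b[:220],(480,165))[:,:390]]))
E
```

```text
grip w 30.729858921709763 F 39.72310007549822 ft before [-0.79  0.72 -0.22] t 43.2
lifted w 31.07481789322913 ft [ 0.66 -0.04 -2.34]
place ft [ 0.42 -0.26 -0.72] [512.85  53.34  70.64]
t 48.2667
grip w 41.665088328396834 F 80.38146615028381 ft before [0.25 0.98 0.82] t 50.8667
lifted w 41.16217101591551 ft [-0.22  0.38 -7.27]
place ft [-1.1   0.39 -1.81] [505.3  -20.59 131.21]
t 55.5167
grip w 55.42273179811751 F 53.157724142074585 ft before [ 0.42  0.38 -0.81] t 58.2667
lifted w 55.613542183690306 ft [ 0.56 -1.06 -2.62]
place ft [-0.24  0.79 -1.39] [499.47 -96.24 194.78]
t 63.2167
64.2917
```

View pics/c5.png

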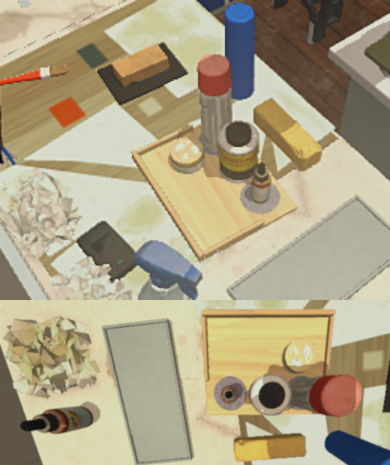

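All three are upright on the stand, the cork is on the mat, and the tray is empty. I'll compare the fixed camera's before and after crops to confirm the positions.

```bash
python3 - <<'E'
from h import *
shot("scene","s6")
a=cv2.imread("pics/scene0.png");b=cv2.imread("pics/s6.png")
for n,(x0,x1,y0,y1) in {"can":(278,306,112,160),"tin":(293,325,156,196),"drop":(312,334,188,216),"pot":(260,288,168,196),"foam":(316,366,144,192),"blue":(298,322,80,146)}.items():
    A,B=[i[y0:y1,x0:x1] for i in(a,b)]
    g=lambda i:cv2.cvtColor(i,cv2.COLOR_BGR2GRAY).astype(np.float32)
    W=np.eye(2,3,dtype=np.float32)
    try: cc,W=cv2.findTransformECC(g(A),g(B),W,cv2.MOTION_TRANSLATION,(3,100,1e-4),None,3); print(n,W[:,2],round(cc,4))
    except cv2.error as e: print(n,"fail")
E
```

```text
can [ 0.57 -0.63] 0.9148
tin [ 0.4  -0.07] 0.9297
drop [ 0.19 -0.23] 0.9254
pot [-0.26  0.27] 0.8769
foam [ 0.25 -0.06] 0.9123
blue [-0.03 -0.12] 0.9835
```

```bash
python3 -c "
from rig import *
print(job_done(),current_clock())"
```

```text
the job is handed in; nothing more can be done
the job is handed in; nothing more can be done
```

I handed the job in at about 64 s of the 136 s: the cork block lies flat and aligned within about 1 mm of the mat's middle, the spray can, tin and dropper bottle stand upright on their seats again (the can up to about 2 mm from its old position by the camera comparison, the others about 1 mm or less), and the pot and foam block were not touched.

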